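# Feel for the tray notch and draw the stuck sample tray out by hand

### The job

The power failed with the sample tray inside the cream instrument module. Take the red-handled retrieving pin from its stand, put it down through the slot in the module's cover and, with light pressure, feel along the tray's spine until the pin drops into the hidden notch; stop there and seat the pin, its flange flat on the cover, before the tray has moved. Then draw the tray out gently with the seated pin as far as the front end of the slot and let go, leaving the pin seated there and the bottle, the jar and the wrench undisturbed.

Things in the scene. Friction and masses are not known exactly. Their poses are not given: they have to be found in the camera images.
- module: fixed cream instrument module, 370 (x) x 260 (y) x 110 (z) mm. Its black front, where the cover's edge has a dark strip and a green line, has a wide low mouth for the tray. Origin: centre of its underside, on the bench; own -x points out of the front. On the centre line (y = 0) of the flat cover (top at z = 110 mm, 3 mm thick) is a dark-edged slot along x, 14 mm wide, from x = -120 to +50 mm.
- slot_front (a point): front end of the slot in the cover: on the slot's centre line at the height of the cover's top; axes as the module's. The seated pin's 10 mm sleeve meets this end when its axis is 5 mm short of it.
- slot_rear (a point): rear end of the slot in the cover: on its centre line at the height of the cover's top, 170 mm behind slot_front; axes as the module's. Two thin soft black dust lips, 3 mm down, close the slot to sight; they part round the pin and offer no resistance. The jar stands at least 75 mm behind this end.
- spine_top (a point): point on the flat steel top of the tray's spine, 18 mm below the cover's top, under the slot at module x = 0; axes as the module's. The spine, 32 mm wide, lies under the whole slot. Its one notch: 12 mm along x, 18 mm across, 16 mm deep, straight-sided, under the slot's centre line; it may lie anywhere from x = -20 to +25 mm and cannot be seen.
- tray (a joint): how far the tray has moved since the power failed, m: 0 at the start wherever it stopped (so 0 does not tell where the notch is), positive when drawn out of the front, negative when pushed deeper. It stays where it is left; about 7 N slides it, and 15 N more per m/s. Steady light contact does not move it. The slot's front end is reached after 90 to 150 mm.
- pin: loose spring-loaded retrieving pin, 80 g, upright. From the top: red flat-sided grip 24 (x) x 18 (y) mm, from z = 12 to 52 mm; neck; steel flange 28 mm across, 4 mm thick; below it a steel sleeve 10 mm thick, 14 mm long, and out of this a steel plunger, 8 mm thick, round-ended, to 33 mm below the flange. Origin: centre of the flange's underside, z up.
- pin_grip (a point): middle of the pin's red grip, 32 mm above the pin's origin; axes as the pin's. The plunger springs back up to 6 mm into the sleeve: 2 N starts it, 0.5 N more per mm, 5 N at 6 mm, then it is solid. With the tip on the spine the flange is 15 mm above the cover (9 mm with the spring solid), so only in the notch can the flange come flat on the cover (origin 110 mm above the bench).
- stand: fixed grey stand block 60 x 90 x 60 (z) mm; origin: centre of its underside. The pin hangs in its middle hole, 15 mm wide, right through, with its flange on the block's top (z = 60 mm); grip and block have the same yaw at the start.
- amber: bystander: loose amber solvent bottle with blue cap, 86 mm thick, 180 mm tall, on the bench; origin: centre of its underside
- jar: bystander: loose small clear jar with white cap, 40 mm thick, 50 mm tall, standing on the rear of the module's cover; origin: centre of its underside
- wrench: bystander: loose steel wrench lying on the bench, about 180 mm long along its own x; origin: middle of its underside
Mind the look-alikes: they are no part of the job. Of the things like the pin, leave any that is orange; of the rest the larger one is meant.

How it is judged:
By the outcome, as a careful person would: the job done as asked, in the order asked, and still so for the second after the job is handed in, with the robot touching nothing.
It also fails if it takes over 61 s, if anything falls off the work surface, if the arm or the gripper's body presses on something with over 40 N, if the wrist force passes 120 N, or if a joint passes its speed limit or range.

### The arm

A 6-joint arm with a two-finger parallel gripper is mounted at the origin on the work surface. World frame = base frame: x ahead of the robot, y to its left, z up, the work surface at z = 0. Lengths are in m, angles in degrees, forces in N, time in s.
With the tool pointing down it reaches from about 0.325 to 0.775 m from the base axis. Payload 5.5 kg.
Tool frame: the origin (TCP) lies at the centre of the arm's flange, where the gripper is bolted on; the fingertips stand 182 mm ahead of it and the grasp point (between the pads) lies 163 mm ahead of it; z points along the fingers, y is the line along which they close (so a half turn about z gives the same grasp; the last joint's range is limited). The gripper opens to 88 mm and grips with 3 to 60 N. Pads are 20 mm wide; open, the fingers measure 115 mm over their backs; the gripper's body (75 mm by 178 mm) begins 61 mm behind the grasp point.
Start: joints at [-74.582, 5.22, 70.514, -0, 104.267, -3.249], TCP at [0.192, -0.568, 0.405] pointing down, gripper open.
Joint ranges: [-164.24, 164.24], [-49.07, 125.15], [9.68, 141.18], [-86.29, 266.29], [3.28, 154.24], [-151.56, 151.56]. Speed limits (degrees/s): [147.25, 147.25, 172.46, 180, 180, 180].

### API

Orientations are given as [roll, pitch, yaw] about the fixed x, y, z axes, in that order (R = Rz(yaw) Ry(pitch) Rx(roll)).
In Python, from station import r gives the robot as it stands. The module is installed in compiled form; this text tells all that it offers. Calls block until the motion is done:
- r.reach(position, orientation): joint-space move of the TCP to a pose.
- r.servo_line(position, rotation=None, speed=0.15): straight line of the TCP; rotation=None keeps the orientation; speed is the mean speed in m/s.
- r.move_joints(angles): joint-space move.
- r.let_go() and r.grab(squeeze=None): open the fingers fully, or close them until they stop; squeeze is the grip in N (None keeps the last).
- r.wait(seconds).
- r.inverse_kinematics(position, orientation): joint angles nearest the present ones, or None.
- r.sense(): the state.
- r.snapshot(name): name is "scene" or "side" or "wrist"; returns a dict with "frame" (384x512x3 uint8, red, green, blue), "fx", "fy", "cx", "cy" (pixels), "R" (3x3) and "t" (3): a world point X has camera coordinates R X + t. Camera axes: x right, y down, z forward; pixel columns grow to the right and rows downward; lengths in m; the calibration is good to about 2 mm. A picture is of the moment at which its call begins. There is no depth.
A pose or a line that the arm cannot do raises r.IKError and nothing moves.
- r.hand_in(): hands the job in; it is judged then, once.
The state is a dict: "clock": time; "joints": joint angles; "joint_vel": joint speeds; "joint_torque": joint torques, N m; "tcp_pos": TCP position; "orientation": TCP orientation; "contact_force": force on the tool from outside, world axes, zero at the start; "torque": the same for the moment, N m; "opening": finger opening in m; "gripper_force": force on a finger pad.
Only numpy, scipy, OpenCV 4.12 (cv2) and the standard library are available. Lean on these libraries where they do the work, as an engineer would, in place of code of your own. Each camera call takes 0.05 s, during which the arm holds its last target. There are 200 camera calls.

## Working session

There is one attempt and no reset: what is moved stays moved. The work goes in short steps, each a Python script; the robot and the scene stay as the last script left them, time stands still between calls to the robot, and variables do not carry over. Pictures are saved under pics/ and viewed, at most 10 in all, crops included, and the job is handed in when it is done.

```bash
mkdir -p pics && python3 - <<'E'
from station import r
import cv2, pickle
S={}
for n in("scene","side","wrist"):
    s=r.snapshot(n); S[n]=s
    cv2.imwrite(f"pics/{n}0.png",s["frame"][:,:,::-1])
    print(n,s["fx"],s["cx"],s["cy"],(-s["R"].T@s["t"]).round(3), s["R"][2].round(2))
pickle.dump(S,open("s0.pkl","wb"))
print(r.sense())
import numpy as np
cv2.imwrite("pics/both.png",cv2.resize(np.vstack([S["scene"]["frame"],S["side"]["frame"]])[:,:,::-1],None,fx=.78,fy=.78))
E
```

```text
scene 351.8110354766537 257.9274165890642 191.33096575639163 [1.085 0.775 0.78 ] [-0.48 -0.65 -0.59]
side 391.1102492142945 250.73963725664544 193.68891222399392 [ 0.482 -0.761  0.81 ] [ 0.06  0.75 -0.66]
wrist 324.1231120672831 261.22325308365987 196.15478513478203 [ 0.26  -0.546  0.384] [-0.25 -0.08 -0.96]
{'clock': 0.15, 'joints': array([-7.45820155e+01,  5.25455096e+00,  7.05664876e+01,  7.57647799e-04,
        1.04267959e+02, -3.24816717e+00]), 'joint_vel': array([ 0.08240428, -0.06996477, -0.19505164, -0.09841826,  0.06559514,
        0.04999699]), 'joint_torque': array([ 2.19536058e-03, -4.47044170e+01, -4.06907022e+01,  6.98781037e-02,
        2.74945266e-02, -1.28526881e-04]), 'tcp_pos': array([ 0.19205027, -0.56848471,  0.40374779]), 'orientation': array([-1.79911187e+02, -5.77606043e-03,  1.86663333e+01]), 'contact_force': array([ 0.56131226, -0.34740713, -0.28958115]), 'torque': array([ 0.03980664, -0.00283188, -0.00263741]), 'gripper_force': 0.0, 'opening': 0.08784644629943679}
```

View pics/scene0.png

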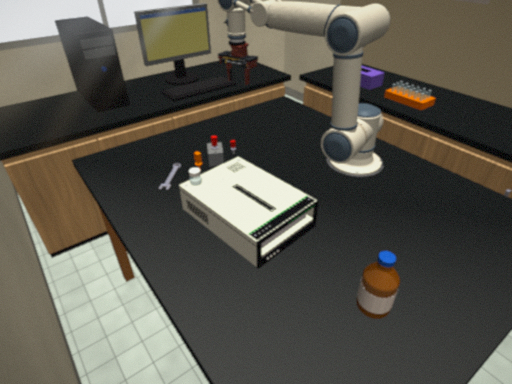

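View pics/side0.png

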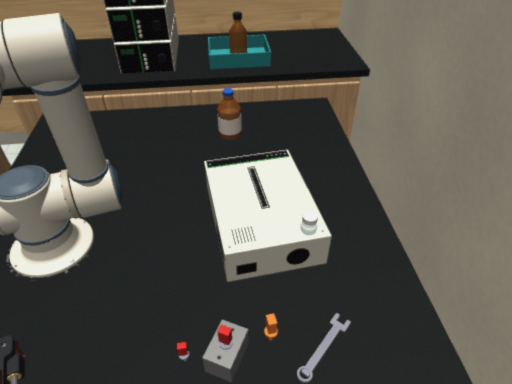

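The side picture shows three pin-like things: an orange one at (271,325), a small red one at (182,350) and a red one hanging in the grey stand at (225,337). The stand's red pin fits, being neither orange nor the smaller red one. The module's slot runs from about (251,168) at the front, near the green line, to (265,207) at the rear. I'll confirm the pin in an enlarged crop and measure.

```bash
cat > h.py <<'E'
import numpy as np, cv2
def ray(s,p):
    c=-s["R"].T@s["t"]; d=s["R"].T@np.array([(p[0]-s["cx"])/s["fx"],(p[1]-s["cy"])/s["fy"],1.]); return c,d/np.linalg.norm(d)
def onplane(s,p,z):
    c,d=ray(s,p); return c+d*(z-c[2])/d[2]
def cross(s1,p1,s2,p2):
    c1,d1=ray(s1,p1);c2,d2=ray(s2,p2)
    k=np.linalg.lstsq(np.c_[d1,-d2],c2-c1,rcond=None)[0]
    a,b=c1+k[0]*d1,c2+k[1]*d2
    return (a+b)/2,np.linalg.norm(a-b)
def proj(s,X):
    q=s["R"]@np.asarray(X)+s["t"]; return np.array([s["fx"]*q[0]/q[2]+s["cx"],s["fy"]*q[1]/q[2]+s["cy"]])
def blobs(mask,amin=15):
    n,l,st,c=cv2.connectedComponentsWithStats(mask.astype(np.uint8)); 
    return [(c[i].round(1).tolist(),st[i].tolist(),l==i) for i in range(1,n) if st[i][4]>=amin]
def red(f):
    h=cv2.cvtColor(f,cv2.COLOR_RGB2HSV).astype(int); return ((h[...,0]<6)|(h[...,0]>172))&(h[...,1]>170)&(h[...,2]>90)
def quad(mask):  # min-area rectangle of largest contour
    cs,_=cv2.findContours(mask.astype(np.uint8),cv2.RETR_EXTERNAL,cv2.CHAIN_APPROX_NONE)
    return max(cs,key=cv2.contourArea)[:,0,:].astype(float)
E
python3 - <<'E'
import pickle
from h import *
S=pickle.load(open("s0.pkl","rb")); a,b=S["scene"],S["side"]
for s,n in((a,"scene"),(b,"side")):
    for c,st,_ in blobs(red(s["frame"]),8): print(n,c,st)
    m=(s["frame"].max(2)<75)
    x0,y0,x1,y1=(228,180,280,215) if n=="scene" else (244,164,275,212)
    k=np.zeros_like(m);k[y0:y1,x0:x1]=m[y0:y1,x0:x1]
    c,st,M=max(blobs(k),key=lambda q:q[1][4]); print("slot",c,st)
    P=np.array([onplane(s,p[::-1],.11)[:2] for p in np.argwhere(M)])
    rc=cv2.minAreaRect(P.astype(np.float32)*1000); print(rc)
f=b["frame"][:,:,::-1]
A=cv2.resize(f[305:384,160:360],None,fx=4,fy=4,interpolation=cv2.INTER_CUBIC)
B=cv2.resize(a["frame"][130:200,150:260,::-1],(440,280),interpolation=cv2.INTER_CUBIC)
W=cv2.resize(S["wrist"]["frame"][:,:,::-1],(360,270))
cv2.imwrite("pics/crop1.png",np.vstack([A,np.hstack([B[:270],W])]))
E
```

```text
scene [213.6, 139.2] [210, 135, 8, 11, 56]
scene [232.5, 142.3] [230, 139, 6, 8, 33]
slot [253.8, 197.6] [236, 187, 36, 22, 73]
((571.5253295898438, 59.62818145751953), (8.671014785766602, 156.2295684814453), 6.7305803298950195)
side [224.1, 333.9] [218, 326, 13, 18, 168]
side [181.7, 347.7] [177, 342, 10, 13, 112]
slot [258.0, 187.2] [251, 169, 16, 37, 130]
((570.5202026367188, 57.15580749511719), (10.265530586242676, 158.603759765625), 7.03161096572876)
```

View pics/crop1.png

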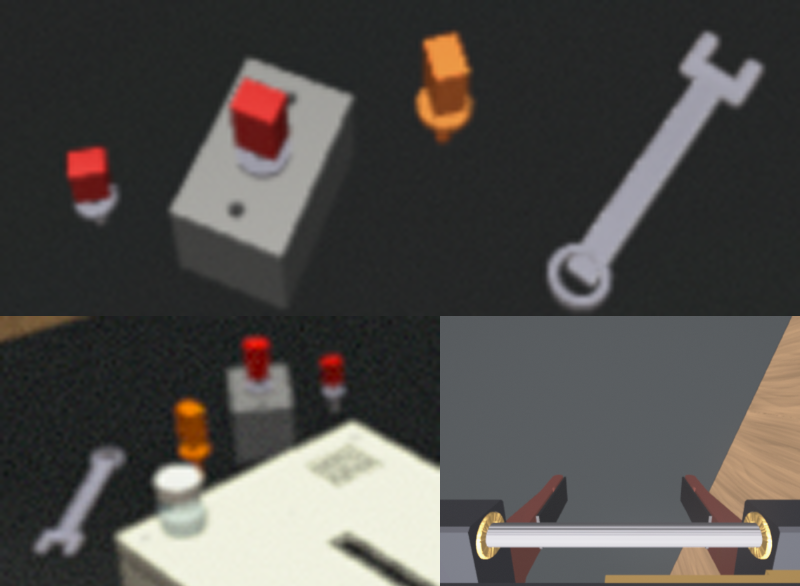

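The crop confirms it: the larger red pin hangs in the grey stand's middle hole at crop (262,120), while the small red one at crop (88,170) and the orange one at crop (447,80) stay put. Next I compute the poses.

```bash
python3 - <<'E'
import pickle
from h import *
S=pickle.load(open("s0.pkl","rb")); a,b=S["scene"],S["side"]
print("pin grip",cross(a,(213.6,139.2),b,(224.1,333.9)),"small",cross(a,(232.5,142.3),b,(181.7,347.7)))
for s,n in((a,"scene"),(b,"side")):
    h=cv2.cvtColor(s["frame"],cv2.COLOR_RGB2HSV); m=(abs(h[...,0].astype(int)-13)<6)&(h[...,1]>170)&(h[...,2]>90)
    print(n,[q[:2] for q in blobs(m,10)])
C=[onplane(b,(160+x/4,305+y/4),.06)[:2] for x,y in((247,58),(353,96),(283,256),(170,210))]
C=np.array(C);print(C.round(4),C.mean(0)); print([np.degrees(np.arctan2(*(C[(i+1)%4]-C[i])[::-1])).round(1) for i in range(4)],[np.linalg.norm(C[(i+1)%4]-C[i]).round(4) for i in range(4)])
# module top corners rough from side picture
D=np.array([onplane(b,p,.11)[:2] for p in((204,161),(290,152))]);print(D)
from station import r
R=r.sense()
E
```

```text
pin grip (array([ 0.45867168, -0.36581816,  0.09865624]), np.float64(0.00018173628480718787)) small (array([ 0.37045166, -0.36307341,  0.05607988]), np.float64(0.00045312443796416234))
scene [([409.3, 99.1], [385, 88, 51, 22, 520]), ([197.5, 158.3], [194, 151, 9, 16, 108]), ([382.0, 279.1], [364, 267, 35, 25, 651])]
side [([236.8, 26.6], [232, 21, 11, 11, 80]), ([228.1, 104.9], [218, 99, 22, 13, 174]), ([270.7, 326.0], [264, 313, 13, 27, 261])]
[[ 0.4538 -0.3108]
 [ 0.5078 -0.3385]
 [ 0.4668 -0.4181]
 [ 0.4128 -0.3898]] [ 0.46030465 -0.36430232]
[np.float64(-27.1), np.float64(-117.3), np.float64(152.3), np.float64(62.5)] [np.float64(0.0607), np.float64(0.0896), np.float64(0.061), np.float64(0.089)]
[[0.42417397 0.19034816]
 [0.68721479 0.20675456]]
```

```bash
python3 - <<'E'
import pickle
from h import *
from station import r
S=pickle.load(open("s0.pkl","rb"))
print("orange",cross(S["scene"],(197.5,158.3),S["side"],(270.7,326.0)))
r.reach([.4595,-.365,.355],[180,0,-27.2]); st=r.sense(); print(st["clock"],st["tcp_pos"],st["orientation"],st["joints"],st["contact_force"])
w=r.snapshot("wrist"); pickle.dump(w,open("w1.pkl","wb"))
for c,q,M in blobs(red(w["frame"]),60): print(c,q,onplane(w,c,.102))
print(proj(w,[.4595,-.365,.112]),proj(w,[.4595,-.365,.06]))
cv2.imwrite("pics/w1.png",w["frame"][:,:,::-1])
E
```

```text
orange (array([ 0.55554954, -0.33538786,  0.05784718]), np.float64(0.0003326190728527792))
1.4333 [ 0.45915253 -0.3654914   0.35514255] [ 1.79973297e+02 -7.19236002e-03 -2.71952939e+01] [-4.18347014e+01  2.92848687e+00  7.79187223e+01 -2.43275766e-02
  9.91390822e+01  7.53567272e+01] [ 0.19861238 -0.23509371 -0.58657788]
[259.81187367 210.28311626] [259.98518621 192.25895005]
```

View pics/w1.png

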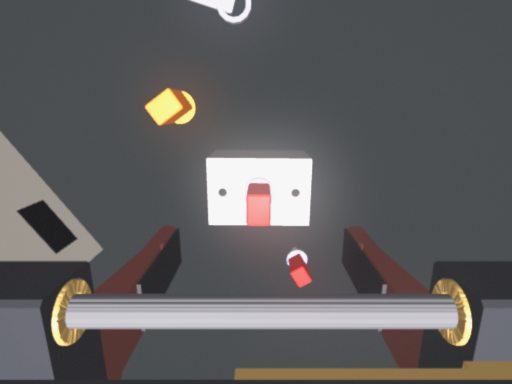

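The wrist picture shows the stand's top at columns 207–311 and rows 158–225, with the pin's grip centred at (259,210). Both match the projected (260,210), and the finger openings are clear of the small red pin at (300,268). Now I grasp, lift, and carry the pin above the slot.

```bash
python3 - <<'E'
import pickle
from h import *
from station import r
r.servo_line([.4595,-.365,.255],[180,0,-27.2],speed=.08)
s0=r.sense(); print(s0["tcp_pos"],s0["contact_force"],s0["clock"])
r.grab(40); s=r.sense(); print(s["opening"],s["gripper_force"],s["contact_force"],s["clock"])
r.servo_line([.4595,-.365,.42],speed=.12)
s=r.sense(); print(s["opening"],s["contact_force"],s["clock"])
# above slot, module x=-35 : slot centre (.571,.0584) is module x=-35
r.reach([.571,.0584,.42],[180,0,6.9])
r.wait(.2); s=r.sense(); print(s["tcp_pos"],s["orientation"],s["contact_force"],s["clock"])
W={n:r.snapshot(n) for n in("wrist","scene","side")}; pickle.dump(W,open("w2.pkl","wb"))
cv2.imwrite("pics/w2.png",np.vstack([W["wrist"]["frame"][:300,:,::-1],np.hstack([cv2.resize(W[n]["frame"][c[1]:c[1]+110,c[0]:c[0]+94,::-1],(256,300)) for n,c in(("scene",(205,120)),("side",(215,110)))])]))
E
```

```text
[ 0.45965676 -0.36512868  0.25582568] [-0.23202667  0.10291376 -0.40709587] 2.8833
0.01833689251962505 40.0000262260437 [ 0.15670463  0.70826047 -0.07423452] 3.9583
0.017863037241218044 [-0.06424434 -0.07631385 -0.59704042] 5.4833
[0.57112254 0.05743813 0.41997849] [1.79993243e+02 1.24841483e-03 6.80855942e+00] [ 0.27680362  0.44641231 -0.18808771] 7.2917
```

View pics/w2.png

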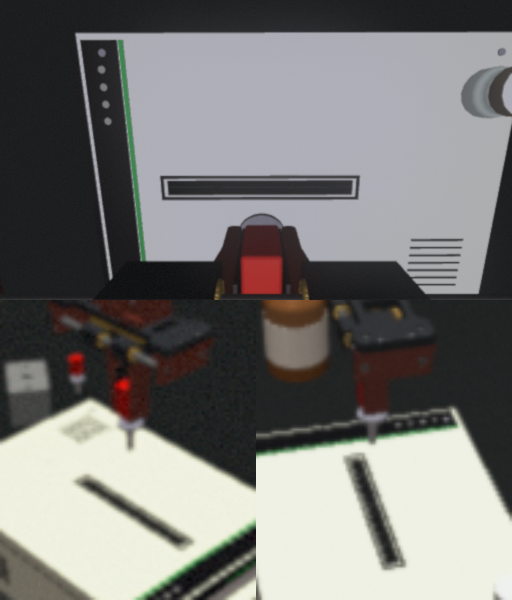

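The wrist picture shows the slot's inner dark rectangle at columns 168–352 and rows 180–195, level in the picture, so the yaw is right. The pin is held upright above it. Its tip is at about (253,174) in the scene camera and (258,162) in the side camera. I'll refine the slot line and the pin's lateral position.

```bash
python3 - <<'E'
import pickle
from h import *
W=pickle.load(open("w2.pkl","rb"))
u=np.array([np.cos(np.radians(-83.1)),np.sin(np.radians(-83.1))]); v=np.array([-u[1],u[0]]); o=np.array([.571,.0584])
for n,(x0,y0,x1,y1) in dict(wrist=(152,170,370,205),scene=(228,176,285,218),side=(242,158,275,214)).items():
    s=W[n]; g=s["frame"].max(2).astype(int); k=np.zeros(g.shape,bool); sub=g[y0:y1,x0:x1]; thr=(np.percentile(sub,3)+np.percentile(sub,75))/2
    k[y0:y1,x0:x1]=sub<thr
    for c,q,M in sorted(blobs(k,40),key=lambda q:-q[1][4])[:3]:
        P=np.array([onplane(s,p[::-1],.11)[:2] for p in np.argwhere(M)]); rc=cv2.minAreaRect((P*1000).astype(np.float32))
        Q=(P-o); print(n,int(thr),q,"rect",np.round(rc[0],1),np.round(rc[1],1),round(rc[2],2),"along",(Q@u).min().round(4),(Q@u).max().round(4),"lat",(Q@v).min().round(4),(Q@v).max().round(4),"c",P.mean(0).round(4))
T=[.5711,.0574,.192]
for n in("wrist","scene","side"): print(n,"tip exp",proj(W[n],T),"origin exp",proj(W[n],[.5711,.0574,.225]))
print(cross(W["scene"],(252.7,174.3),W["side"],(258,162.4)))
f=W["wrist"]["frame"]; print(f[172:204,260].max(1), f[188,155:175].max(1), f[188,345:365].max(1))
E
```

```text
wrist 113 [167, 180, 186, 15, 2620] rect [571.9  58.9] [ 13.3 169.9] 6.8 along -0.0853 0.0846 lat -0.0058 0.0076 c [0.5717 0.0577]
wrist 113 [160, 176, 200, 24, 1188] rect [571.4  58.8] [ 21.9 182.2] 6.8 along -0.0914 0.0908 lat -0.0106 0.0115 c [0.5706 0.0637]
scene 145 [233, 185, 42, 25, 202] rect [571.2  57.8] [ 19.2 174.9] 6.8 along -0.0868 0.0881 lat -0.0096 0.0098 c [0.5705 0.062 ]
side 137 [249, 168, 20, 40, 300] rect [571.1  55.9] [ 20.4 173.2] 6.98 along -0.0841 0.089 lat -0.0104 0.0101 c [0.5718 0.0513]
side 137 [242, 158, 30, 5, 84] rect [580.7 177.6] [20.1 87.4] 83.49 along -0.1371 -0.1112 lat -0.0202 0.0687 c [0.5702 0.1828]
wrist tip exp [260.84829853 216.95842873] origin exp [260.79320777 235.41523135]
scene tip exp [252.23807177 174.87066595] origin exp [252.04346959 165.5666038 ]
side tip exp [257.6380253  162.23129219] origin exp [257.62383043 151.91399686]
(array([0.57060233, 0.05677255, 0.19275696]), np.float64(0.003034931449927317))
[183 183 181 154  87  77 113 145 122  64  50  49  48  50  52  54  50  49
  48  48  49  55  95 144 149  78  71 112 160 180 182 183] [184 184 184 184 183 164 106  57  67 125 179 182 158  77  40  40  40  38
  40  40] [ 53  54  54  55  54  57  78 132 179 178 148  77  66 103 158 180 183 182
 184 183]
```

```bash
cat >> h.py <<'E'
C=np.array([.5714,.0578]); YAW=6.85
U=np.array([np.cos(np.radians(YAW-90)),np.sin(np.radians(YAW-90))])
def P(x,z):  # TCP for module x (m) and pin-origin height z
    return [*(C+(x+.035)*U),z+.195]
def force(r,n=4):
    F=[]
    for _ in range(n): F.append(r.sense()["contact_force"]); r.wait(.015)
    F=np.mean(F,0); return np.array([F[:2]@U,F[:2]@[-U[1],U[0]],F[2]])
E
python3 - <<'E'
from h import *
from station import r
O=[180,0,YAW]
r.servo_line(P(-.033,.18),O,speed=.15); r.servo_line(P(-.033,.130),O,speed=.08); r.wait(.2)
b=force(r,8); print("bias",b,r.sense()["clock"]); np.save("bias.npy",b)
for z in(.127,.126,.125,.124,.123,.122,.121,.120):
    r.servo_line(P(-.033,z),O,speed=.02); f=force(r)-b; s=r.sense(); print(z,f.round(2),(s["tcp_pos"][2]-.195).round(4),s["clock"])
    if f[2]>3.2: break
E
```

```text
bias [ 0.14218062  0.04510772 -0.86999146] 9.0
0.127 [-0.04 -0.12  0.24] 0.1268 9.3667
0.126 [-0.29 -0.02  0.21] 0.126 9.6833
0.125 [-0.19  0.52 -0.13] 0.125 10.0
0.124 [-0.42 -0.79  2.72] 0.1244 10.3167
0.123 [-0.29 -0.24  3.57] 0.1232 10.6333
```

```bash
python3 - <<'E'
from h import *
from station import r
b=np.load("bias.npy"); z=.1225; low=0
for i in range(64):
    x=-.032+.001*i
    r.servo_line(P(x,z),speed=.02); f=force(r,3)-b
    s=r.sense(); print(round(x*1e3),f.round(2),((s["tcp_pos"][:2]-C)@U*1e3-35).round(2),round(s["clock"],2))
    if f[2]<1.3: low+=1
    if low and f[2]<1.3: break
    if abs(f[0])>4.5 or f[2]>5.5: print("guard"); break
E
```

```text
-32 [-1.13  0.12  3.56] -32.03 10.93
-31 [-1.2  -0.31  3.27] -30.97 11.23
-30 [-0.89  0.22  3.81] -29.91 11.53
-29 [-1.13  0.41  3.39] -28.87 11.83
-28 [-1.26 -0.35  2.89] -27.88 12.13
-27 [-1.36 -0.06  3.84] -26.92 12.43
-26 [-0.91 -0.25  3.47] -25.87 12.73
-25 [-1.04 -0.09  3.73] -24.9 13.03
-24 [-1.05 -0.16  3.88] -23.93 13.33
-23 [-1.42  0.02  3.4 ] -22.89 13.63
-22 [-1.39 -0.03  2.79] -21.92 13.93
-21 [-1.14 -0.12  3.29] -20.94 14.23
-20 [-1.34 -0.2   3.36] -19.85 14.53
-19 [-1.03  0.15  3.39] -18.89 14.83
-18 [-1.57  0.12  3.46] -17.92 15.13
-17 [-1.16  0.08  3.52] -16.92 15.43
-16 [-0.83 -0.37  3.63] -15.88 15.73
-15 [-1.31 -0.31  2.99] -14.91 16.03
-14 [-0.94 -0.5   3.06] -13.84 16.33
-13 [1.14 0.45 3.2 ] -12.67 16.63
-12 [1.1  0.54 2.47] -11.73 16.93
-11 [3.03 0.52 1.79] -10.66 17.23
-10 [ 1.41 -0.2   0.41] -10.06 17.53
```

The pin dropped at x ≈ -10 mm after edge forces began at about -14, so the notch's centre is near -8. I'll centre the pin and seat it, watching the forces.

```bash
python3 - <<'E'
from h import *
from station import r
b=np.load("bias.npy"); x=-.0085
def rep(z):
    f=force(r,3)-b; s=r.sense(); print(round(z,4),f.round(2),((s["tcp_pos"][:2]-C)@U*1e3-35).round(2),(s["tcp_pos"][2]-.195).round(4),round(s["clock"],2)); return f
r.servo_line(P(x,.1225),speed=.01); f=rep(.1225)
for z in(.120,.118,.116,.114,.112,.111,.110,.1095,.109,.1085):
    if abs(f[0])>5 or f[2]>4: print("stop"); break
    r.servo_line(P(x,z),speed=.03); f=rep(z)
E
```

```text
0.1225 [-0.19  0.19 -0.02] -8.65 0.1224 17.88
0.12 [-0.27 -0.33  0.15] -8.53 0.1198 18.18
0.118 [-0.12  0.14 -0.44] -8.49 0.1179 18.48
0.116 [-0.1   0.34 -0.07] -8.51 0.1159 18.78
0.114 [0.03 0.21 0.57] -8.51 0.1139 19.08
0.112 [-0.06 -0.1  -0.02] -8.51 0.1119 19.38
0.111 [-0.37  0.08  0.27] -8.49 0.111 19.68
0.11 [-0.43 -0.21  0.03] -8.49 0.11 19.98
0.1095 [-0.23 -1.41  3.08] -8.5 0.11 20.28
0.109 [-0.38 -2.42  5.87] -8.52 0.1099 20.58
stop
```

```bash
python3 - <<'E'
from h import *
from station import r
b=np.load("bias.npy"); z=.1093
def rep():
    f=force(r,3)-b; s=r.sense(); print(f.round(2),((s["tcp_pos"][:2]-C)@U*1e3-35).round(2),(s["tcp_pos"][2]-.195).round(4),s["opening"].round(4),round(s["clock"],2)); return f
r.servo_line(P(-.020,z),speed=.02); rep()
r.servo_line(P(-.060,z),speed=.03); rep()
r.servo_line(P(-.108,z),speed=.03); rep()
for i in range(14):
    x=-.109-.001*i
    r.servo_line(P(x,z),speed=.015)
    if rep()[0]>11.5: print("end?",x); break
E
```

```text
Traceback (most recent call last):
AttributeError: 'float' object has no attribute 'round'
```

```bash
python3 - <<'E'
from h import *
from station import r
b=np.load("bias.npy"); z=.1093
def rep():
    f=force(r,3)-b; s=r.sense(); print(f.round(2),((s["tcp_pos"][:2]-C)@U*1e3-35).round(2),(s["tcp_pos"][2]-.195).round(4),round(s["opening"],4),round(s["clock"],2)); return f
rep()
r.servo_line(P(-.060,z),speed=.03); f=rep()
if f[2]<-2 or f[2]>12: raise SystemExit("check")
r.servo_line(P(-.108,z),speed=.03); rep()
for i in range(14):
    x=-.109-.001*i
    r.servo_line(P(x,z),speed=.015)
    if rep()[0]>12: print("end?",x); break
E
```

```text
[ 8.63 -1.68  5.09] -18.16 0.11 0.0181 21.41
[ 9.36 -1.39  5.7 ] -58.05 0.11 0.0181 22.94
[ 9.61 -1.59  6.23] -105.97 0.11 0.0179 24.74
[ 9.57 -1.58  5.55] -106.96 0.11 0.0177 25.04
[ 9.48 -1.98  6.01] -107.93 0.11 0.018 25.34
[ 9.79 -1.91  6.12] -108.92 0.11 0.0178 25.64
[ 9.62 -2.1   6.33] -109.92 0.11 0.0179 25.94
[10.14 -2.17  6.32] -110.88 0.11 0.0179 26.24
[10.02 -2.2   6.51] -111.86 0.11 0.018 26.54
[10.58 -2.07  6.63] -112.81 0.11 0.018 26.84
[10.89 -2.28  6.13] -113.82 0.11 0.0174 27.14
[10.99 -2.35  6.1 ] -114.81 0.11 0.0173 27.44
[11.18 -1.84  6.3 ] -115.77 0.11 0.0179 27.74
[11.2  -1.68  6.86] -116.8 0.11 0.0178 28.04
[11.   -2.4   6.23] -117.67 0.11 0.0178 28.34
[13.73 -2.15  6.55] -118.12 0.11 0.0179 28.64
end? -0.121
```

```bash
python3 - <<'E'
import pickle
from h import *
from station import r
b=np.load("bias.npy"); z=.1093
def rep():
    f=force(r,3)-b; s=r.sense(); print(f.round(2),((s["tcp_pos"][:2]-C)@U*1e3-35).round(2),(s["tcp_pos"][2]-.195).round(4),round(s["opening"],4),round(s["clock"],2)); return f
r.servo_line(P(-.122,z),speed=.01); rep()
r.servo_line(P(-.1195,.1098),speed=.01); f=rep()
W={n:r.snapshot(n) for n in("wrist","scene","side")}; pickle.dump(W,open("w3.pkl","wb"))
cv2.imwrite("pics/w3.png",np.vstack([W["wrist"]["frame"][:300,:,::-1],np.hstack([cv2.resize(W[n]["frame"][c[1]:c[1]+110,c[0]:c[0]+94,::-1],(256,300)) for n,c in(("scene",(225,160)),("side",(205,110)))])]))
E
```

```text
[15.57 -2.27  6.42] -118.54 0.11 0.0178 28.94
[ 8.9  -1.84  4.1 ] -117.57 0.11 0.018 29.4
```

View pics/w3.png

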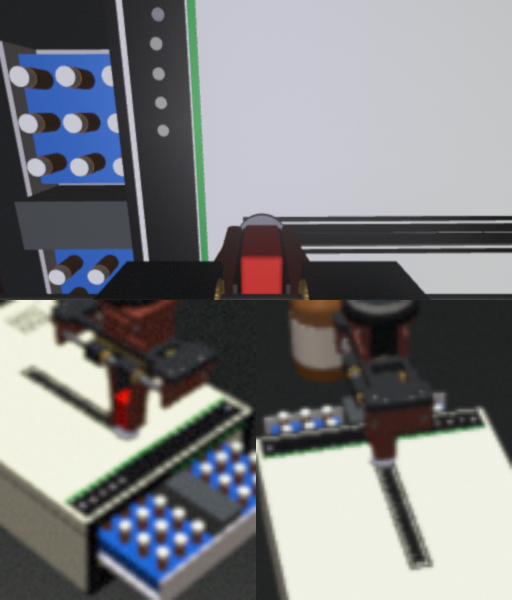

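The pictures show the tray out of the mouth and the pin at the slot's front end with its flange on the cover. The force climbed while motion stalled, so the end stop has been met. I'll relax, let go, back off upward and check.

```bash
python3 - <<'E'
import pickle
from h import *
from station import r
b=np.load("bias.npy")
r.servo_line(P(-.1185,.110),speed=.01); print((force(r)-b).round(2))
r.let_go(); r.wait(.2); print((force(r)-b).round(2),r.sense()["tcp_pos"],r.sense()["opening"])
p=r.sense()["tcp_pos"]
r.servo_line([p[0],p[1],p[2]+.13],speed=.1); r.wait(.2)
print(r.sense()["clock"])
W={n:r.snapshot(n) for n in("wrist","scene","side")}; pickle.dump(W,open("w4.pkl","wb"))
S={}
for n in("scene","side"):
    q=max(blobs(red(W[n]["frame"][150:250] if n=="scene" else W[n]["frame"][120:200]),15),key=lambda q:q[1][4]) if 0 else None
for n,(x0,y0,x1,y1) in dict(scene=(250,160,300,225),side=(230,130,275,190)).items():
    m=np.zeros(W[n]["frame"].shape[:2],bool); m[y0:y1,x0:x1]=red(W[n]["frame"])[y0:y1,x0:x1]
    B=blobs(m,8); print(n,[q[:2] for q in B]); S[n]=B
X=np.r_[C+(-.115+.035)*U,.142]; print("expected",X,proj(W["scene"],X),proj(W["side"],X))
cv2.imwrite("pics/w4.png",np.vstack([W["wrist"]["frame"][:300,:,::-1],np.hstack([cv2.resize(W[n]["frame"][c[1]:c[1]+110,c[0]:c[0]+94,::-1],(256,300)) for n,c in(("scene",(225,160)),("side",(205,110)))])]))
E
```

```text
[ 6.22 -0.8   3.82]
[ 0.11 -0.02  1.08] [0.56144515 0.14067792 0.30498183] 0.08768370636704992
32.9417
scene [([271.2, 199.5], [268, 193, 7, 14, 75])]
side [([251.0, 159.1], [247, 153, 9, 14, 97])]
expected [0.56185836 0.13722894 0.142     ] [271.00632399 199.71706602] [251.3957629  159.79416012]
```

View pics/w4.png

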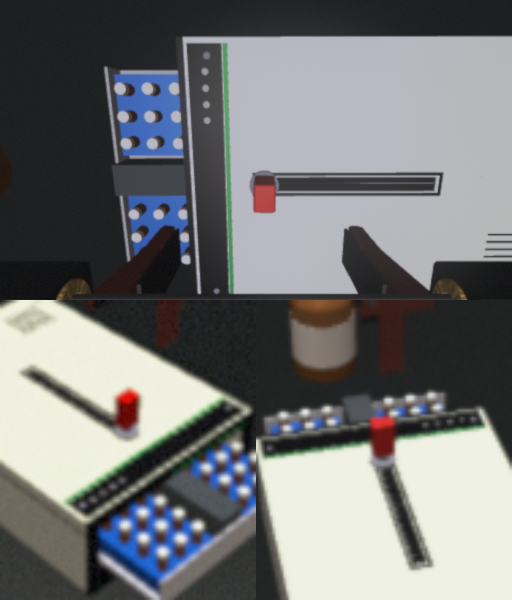

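The pin stands upright with its flange flat on the cover at the slot's front end: its grip is at scene (271,200) and side (251,159), as expected. The tray is out and the robot is clear, so I'm handing in.

```bash
python3 -c "
from station import r
print(r.hand_in())"
```

```text
the job is handed in; nothing more can be done
None
```

The job is handed in: the pin dropped into the notch and was seated flat with no sideways force, the tray is drawn out to the slot's front end, and the pin was let go standing seated there, at about 33 s of the 61 s allowed; I kept the arm clear of the bottle, jar and wrench but did not re-measure them afterwards.

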